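Blow out the photometer cell with a two-speed air duster

TASK

Blow the dust out of the photometer's open cell with the cordless air duster that lies in the metal tray: hold it by grip and trigger, slant its nozzle 30 to 45 degrees downwards at the square cell well from about 4 cm away, and there give half a second or more of the gentle first speed (trigger at its pressure point), then squeeze on past the pressure point to the end of its travel for a full second of full blast. Do not let the trigger go to full blast anywhere but at the cell, do not knock the duster against the photometer, leave the cell lid open and do not disturb the beaker or the two vials. Then lay the duster flat on its side in the tray again and let go.

Things in the scene. Friction and masses are not known exactly. Their poses are not given: they have to be found in the camera images.
- duster: Cordless air duster, 0.3 kg, pistol-shaped, lying on its side; grey plastic, black trim. Origin: on its lower flank under the barrel axis; +x along the barrel out of the nozzle, +y down the handle, z up across its width. Barrel 48 mm diameter, axis at y=0, z=24, x=-66 to 74 mm, then the thin nozzle. Battery foot x=-35 to 43, y=97 to 130, 48 mm wide. Centre of mass within 12 mm of (0, 50, 24).
- grip (a point): Where to grip, across handle and trigger along the duster's x: (8, 48, 24) mm in its frame, axes as the duster's. Handle: x=-17 to 17, y=20 to 100, z=9 to 39 mm. Trigger: black block before the handle, y=32 to 64, z=14 to 34; its flat front at x=40 at rest, 33 at the pressure point, 27 fully in, so handle back to trigger front is 57, 50 and 44 mm.
- nozzle (a point): Centre of the nozzle's open end (nozzle 22 narrowing to 12 mm diameter, 51 mm long): (125, 0, 24) mm in the duster's frame; axes as the duster's, x pointing the way the air blows.
- jet (a point): Point on the air jet 40 mm in front of the nozzle end: (165, 0, 24) mm in the duster's frame; it should lie at the mouth of the cell well while blowing.
- first_stage (a joint): First part of the trigger's travel, 0 (out) to 0.007 m (at the pressure point). Soft spring: 3.6 N to start, 6.4 N at its end; it springs out when released. The trigger slides straight back along the duster's -x, its front moving by first_stage + second_stage.
- second_stage (a joint): Second part of the trigger's travel, behind the pressure point: 0 up to 0.006 m (full blast, mechanical stop). It only starts to yield at 12 N on the trigger and needs 16.8 N at its end.
- photometer: Bench photometer, grey instrument, 282 mm deep (x), 260 mm wide (y), top at 98 mm; fixed. Origin: on the worktop under its centre; x to its back, y to its left, z up. A recess in its top (x=7 to 115, y=-30 to 105 mm, floor z=60) lies open before the raised lid; a square block in it holds the cell well. A knob (radius 19 mm, top z=115) stands at x=50, y=-80.
- cell_mouth (a point): Centre of the mouth of the square cell well (16 x 15 mm, in a 32 mm block): (61, 38, 82) mm in the photometer's frame; axes as the photometer's.
- photometer_cell_lid (a joint): Cell lid, hinge at the back of the recess (x=120, z=104 mm in the photometer's frame, axis along y): 0 shut, about 1.57 upright; it stands open at 1.4 to 1.65 rad and reaches 121 mm (with its lip) from the hinge. Moves with light friction.
- tray: Shallow metal instrument tray, 250 mm (own x) by 290 mm (own y), rim 20 mm (23 with its roll) high, floor 3 mm thick; fixed to the worktop. Origin: under its centre, z up.
- beaker_500: Clear plastic beaker, 100 mm wide, 136 mm high; bystander. Origin: centre of its underside.
- vial_1: Small glass vial with screw cap, 23 mm diameter, 52 mm high; bystander. Origin: centre of its underside.
- vial_5: Another small glass vial with screw cap, 23 mm diameter, 52 mm high; bystander. Origin: centre of its underside.

How it is judged:
On the way, in this order (a step that is already met when the one before it is completed fails the run):
1. first speed at the cell for 0.4 s: jet point within 20 mm of the well's mouth, nozzle 20 to 55 deg below level, first stage at least 5 mm in, second stage less than 2 mm (distance between jet and cell_mouth below 0.02 m and angle between nozzle's own x axis and vertical between 1.92 and 2.53 rad and value of joint first_stage above 0.005 m and value of joint second_stage below 0.002 m), for 0.4 s.
2. full blast at the cell for 0.7 s: aimed the same way, second stage at least 4.5 of its 6 mm in (distance between jet and cell_mouth below 0.02 m and angle between nozzle's own x axis and vertical between 1.92 and 2.53 rad and value of joint second_stage above 0.0045 m), for 0.7 s.
At the end, for the whole second after the job is handed in: the duster lies flat on either side (within 7 degrees) on the floor of the tray, its grip inside the rim, at rest with the trigger sprung out; the cell lid still stands open (more than 1.1 rad) (x of grip in the frame of tray between -0.1 and 0.1 m and y of grip in the frame of tray between -0.115 and 0.115 m and height (world z) of grip below 0.035 m and (angle between duster's own z axis and vertical below 0.12 rad or angle between duster's own z axis and vertical above 3.02 rad) and value of joint first_stage below 0.002 m and value of joint second_stage below 0.001 m and linear speed of duster below 0.02 m/s and value of joint photometer_cell_lid above 1.1 rad); the robot touches nothing.
It fails at once if full blast (second stage beyond 4.5 mm) with the jet point more than 60 mm from the cell well (value of joint second_stage above 0.0045 m and distance between jet and cell_mouth above 0.06 m).
It fails at once if the duster driven hard against the photometer (more than 25 N) (contact force between duster and photometer above 25 N).
It fails at once if the beaker or a vial moved by more than 25 mm (distance of any of beaker_500, vial_1, vial_5 from where it was at the start of the episode above 0.025 m).
It also fails if it takes over 51 s, if anything falls off the work surface, if the arm or the gripper's body presses on something with over 40 N, if the wrist force passes 120 N, or if a joint passes its speed limit or range.

ROBOT

A 7-joint arm with a two-finger parallel gripper is mounted at the origin on a cart in front of the work surface, level with it; the furniture and walls round the work are solid. World frame = base frame: x ahead of the robot, y to its left, z up, the work surface at z = 0. Lengths are in m, angles in rad, forces in N, time in s.
With the tool pointing down it reaches from about 0.4 to 0.85 m from the base axis. Payload 4.5 kg.
Tool frame: the origin (TCP) lies midway between the tips of the shut fingers; the grasp point (between the pads) lies 19 mm behind it (grip_depth is the distance from the TCP to the grasp point, in m); z points along the fingers, y is the line along which they close (so a half turn about z gives the same grasp; the last joint's range is limited). The gripper opens to 88 mm and grips with 3 to 60 N. Pads are 18 mm wide; open, the fingers measure 123 mm over their backs; the gripper's body (75 mm by 187 mm) begins 45 mm behind the grasp point.
Start: joints at [-1.251, 0.689, -0.195, 1.565, 0.157, 0.902, -0.215], TCP at [0.176, 0.6, 0.239] pointing down, gripper open.
Joint ranges: [-3.01, 3.01], [-0.46, 2.08], [-1.47, 1.51], [0.13, 2.56], [-1, 4.14], [0.04, 2.09], [-2.66, 2.66]. Speed limits (rad/s): [2.57, 2.57, 3.14, 3.14, 3.14, 3.14, 3.14].

INTERFACE

Orientations are given as a unit quaternion [x, y, z, w].
In Python, from workcell import * gives the robot as it stands. The module is installed in compiled form; this text tells all that it offers. Calls block until the motion is done:
- move_ptp(position, orientation): joint-space move of the TCP to a pose.
- move_l(position, attitude=None, speed=0.15, stop_force=None): straight line of the TCP; attitude=None keeps the orientation; speed is the mean speed in m/s. With stop_force (N) it stops when the force on the tool has changed by that much, and returns True; else False.
- move_j(angles): joint-space move.
- gripper_to(opening, squeeze=None): finger opening in m; squeeze is the grip in N (None keeps the last); returns when the fingers have stopped.
- pause(seconds).
- solve_ik(position, orientation): joint angles nearest the present ones, or None.
- camera(name): name is "side" or "top" or "wrist"; returns a dict with "color" (480x640x3 uint8, red, green, blue), "fx", "fy", "cx", "cy" (pixels), "rvec" (rotation vector, rad) and "tvec" (3), from world to camera coordinates, as OpenCV has them. Camera axes: x right, y down, z forward; pixel columns grow to the right and rows downward; lengths in m; the calibration is good to about 2 mm. A picture is of the moment at which its call begins. There is no depth.
A pose or a line that the arm cannot do raises PlanningError and nothing moves.
- sign_off(): hands the job in; it is judged then, once.
Readings, each from a call of its own:
- read_time(): time.
- read_q(): joint angles.
- read_qvel(): joint speeds.
- read_effort(): joint torques, N m.
- read_tcp_pos(): TCP position.
- read_tcp_rot(): TCP orientation.
- read_ft_force(): force on the tool from outside, world axes, zero at the start.
- read_moment(): the same for the moment, N m.
- read_finger_gap(): finger opening in m.
- read_grasp_force(): force on a finger pad.
Only numpy, scipy, OpenCV 4.12 (cv2) and the standard library are available. Lean on these libraries where they do the work, as an engineer would, in place of code of your own. Each camera call takes 0.05 s, during which the arm holds its last target. There are 200 camera calls.

## Working session

There is one attempt and no reset: what is moved stays moved. The work goes in short steps, each a Python script; the robot and the scene stay as the last script left them, time stands still between calls to the robot, and variables do not carry over. Pictures are saved under pics/ and viewed, at most 10 in all, crops included, and the job is handed in when it is done.

```bash
mkdir -p pics; cat > h.py <<'E'
from workcell import *
import numpy as np, cv2
from scipy.spatial.transform import Rotation as R
def snap(cam,name):
    c=camera(cam); cv2.imwrite(f'pics/{name}.png',c['color'][:,:,::-1]); np.save(f'pics/{name}.npy',{k:v for k,v in c.items() if k!='color'},allow_pickle=True); return c
def load(name): return np.load(f'pics/{name}.npy',allow_pickle=True).item()
def ray(c,uv,z):
    Rm=cv2.Rodrigues(np.array(c['rvec'],float))[0]; t=np.array(c['tvec'],float)
    o=-Rm.T@t; d=Rm.T@np.array([(uv[0]-c['cx'])/c['fx'],(uv[1]-c['cy'])/c['fy'],1.])
    return o+d*(z-o[2])/d[2]
def proj(c,P):
    K=np.array([[c['fx'],0,c['cx']],[0,c['fy'],c['cy']],[0,0,1.]])
    return cv2.projectPoints(np.array(P,float).reshape(-1,3),np.array(c['rvec'],float),np.array(c['tvec'],float),K,None)[0].reshape(-1,2)
E
python3 - <<'E'
from h import *
for n in('top','side'):
    c=snap(n,n+'0'); Rm=cv2.Rodrigues(np.array(c['rvec'],float))[0]; print(n,c['fx'],-Rm.T@np.array(c['tvec']),Rm[2])
print(read_time(),read_tcp_pos(),read_tcp_rot())
E
```

```text
top 554.0644054852236 [ 0.4848883  -0.0156698   1.47875206] [ 0.07432145 -0.00627642 -0.99721459]
side 496.47850975171394 [0.37154118 0.93632141 0.72466859] [ 0.20320529 -0.8198144  -0.53536152]
0.1 [0.17609895 0.59910209 0.23798704] [ 1.42371048e-01  9.89813024e-01 -8.12072839e-04 -4.48980667e-05]
```

View pics/top0.png

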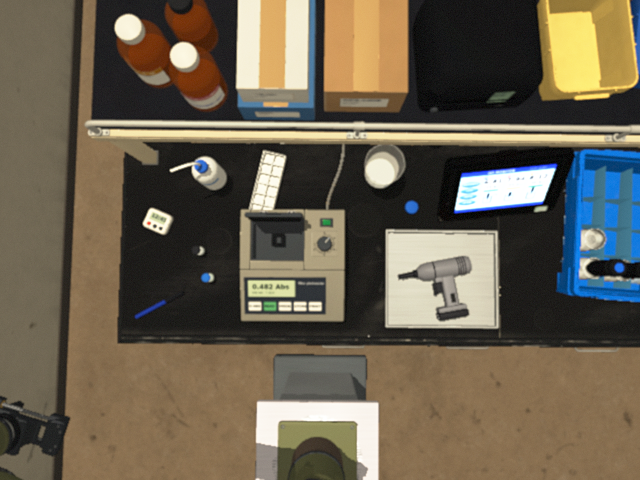

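View pics/side0.png

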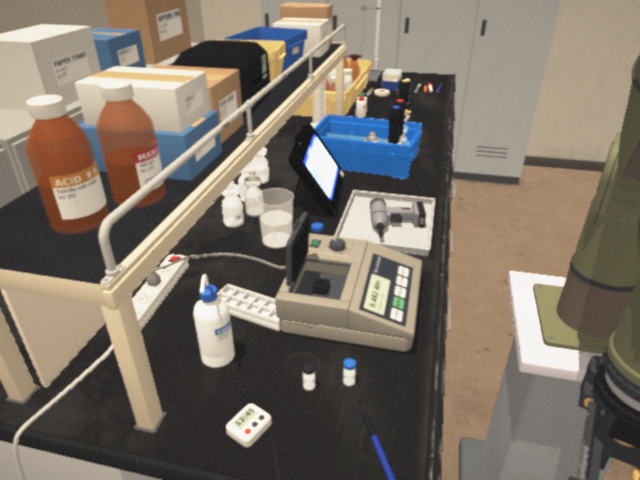

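The top view shows the photometer at about (292,265) with its open lid at (278,215) and well near (279,240). The duster is at (440,285) in the tray (386-498, 230-328), with its nozzle to the left and its handle towards the robot. The beaker is at (384,167) and the vials at (199,251) and (208,277).

```bash
python3 - <<'E'
from h import *
im=cv2.imread('pics/top0.png')[200:335,236:506]
cv2.imwrite('pics/crop0.png',cv2.resize(im,None,fx=2.96,fy=2.96,interpolation=cv2.INTER_CUBIC))
c=load('top0')
for n,uv,z in [('ph corners FL',(240,320),.098),('FR',(345,320),.06),('BL',(241,209),.098),('BR',(345,209),.098),('well',(278.5,240),.082),('trayTL',(386,230),.02),('trayBR',(498,328),.02),('nozzle',(399,276),.027),('back',(470,263),.027),('foot',(453,313),.05),('beaker',(384,160),.0),('vial',(199,251),.05),('vial',(208,277),.05),('shelf',(300,140),.5)]:
    print(n,ray(c,uv,z).round(3))
E
```

```text
ph corners FL [0.368 0.193 0.098]
FR [ 0.368 -0.068  0.06 ]
BL [0.644 0.196 0.098]
BR [ 0.647 -0.064  0.098]
well [0.568 0.102 0.082]
trayTL [ 0.601 -0.176  0.02 ]
trayBR [ 0.347 -0.469  0.02 ]
nozzle [ 0.48  -0.209  0.027]
back [ 0.516 -0.396  0.027]
foot [ 0.387 -0.345  0.05 ]
beaker [ 0.792 -0.172  0.   ]
vial [0.539 0.309 0.05 ]
vial [0.473 0.284 0.05 ]
shelf [0.723 0.031 0.5  ]
```

View pics/crop0.png

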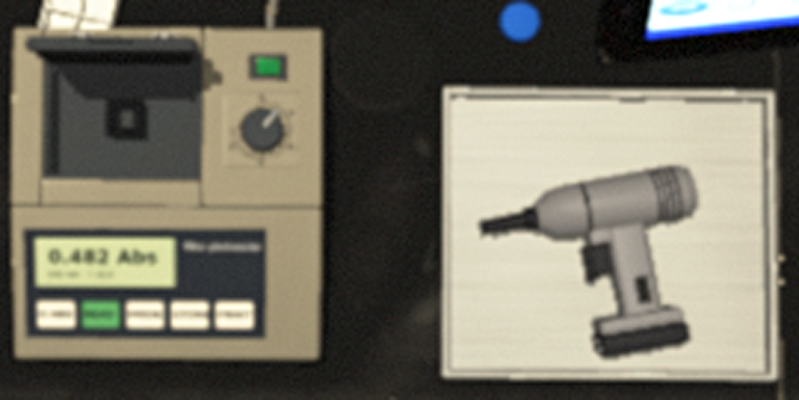

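The crop confirms the duster's nozzle tip at (480,228) and the barrel's back end at (695,185). The trigger, at (597,262), is on the nozzle side of the handle. The well is at (127,118) in the crop, and the knob is to its right.

```bash
cat >> h.py <<'E'
def dusterR(yaw,pitch=0,roll=0):
    # dx at heading yaw, dipping by pitch; roll about dx
    return R.from_euler('ZYX',[yaw,pitch,roll])
GT=np.array([.008,.048,.005])
def tcp(Rd,p,s=1,gt=GT):
    zt=np.array([0,0,-1.]);yt=np.array([s,0,0.]);xt=np.cross(yt,zt)
    return p+Rd.apply(gt),(Rd*R.from_matrix(np.c_[xt,yt,zt])).as_quat()
def blow(mouth,yaw,pitch,roll=0,s=1,gt=GT,back=0.):
    Rd=dusterR(yaw,pitch,roll); p=mouth-Rd.apply([.165+back,0,.024]); return tcp(Rd,p,s,gt)
E
python3 - <<'E'
from h import *
m=np.array([.568,.102,.082]); yaw=1.76
Rd=dusterR(yaw)
noz=np.array([.48,-.209,.027]); p=noz-Rd.apply([.125,0,.024])
print('duster p',p)
for s in(1,-1):
    P,q=tcp(Rd,p,s)
    print(s,'grasp',P.round(3),[None if (j:=solve_ik(P+[0,0,dz],q)) is None else np.round(j,2) for dz in(0,.1,.33)])
    for y in(1.57,1.35,1.8):
        for ro in (0,.3,-.3):
            P,q=blow(m,y,np.radians(42),ro,s); j=solve_ik(P,q); print('  blow',y,ro,P.round(3),None if j is None else np.round(j,2))
E
```

```text
duster p [ 0.5035096  -0.33176929  0.003     ]
1 grasp [ 0.455 -0.333  0.008] [array([ 0.86,  1.02, -0.54,  1.87,  1.  ,  0.55,  1.39]), array([ 0.8 ,  0.83, -0.43,  1.85,  0.59,  0.59,  1.75]), array([ 0.51,  0.49,  0.06,  1.62, -0.04,  1.02,  2.35])]
  blow 1.57 0 [ 0.52  -0.027  0.173] [-0.42  0.82 -0.02  1.9   0.84  0.98  0.45]
  blow 1.57 0.3 [ 0.516 -0.017  0.184] [-0.31  0.9  -0.13  1.62  0.6   1.33  0.67]
  blow 1.57 -0.3 [ 0.528 -0.036  0.163] [-0.62  0.83  0.23  2.18  1.34  0.63 -0.07]
  blow 1.35 0 [ 0.493 -0.014  0.173] [-0.41  0.84 -0.04  1.84  0.67  1.09  0.4 ]
  blow 1.35 0.3 [ 0.492 -0.003  0.184] [-0.29  0.92 -0.12  1.58  0.46  1.4   0.59]
  blow 1.35 -0.3 [ 0.498 -0.024  0.163] [-0.62  0.84  0.18  2.1   1.01  0.75  0.04]
  blow 1.8 0 [ 0.551 -0.035  0.173] [-0.43  0.81  0.01  1.97  1.03  0.86  0.48]
  blow 1.8 0.3 [ 0.545 -0.026  0.184] [-0.33  0.88 -0.12  1.68  0.74  1.24  0.76]
  blow 1.8 -0.3 [ 0.56  -0.042  0.163] [-0.59  0.83  0.28  2.25  1.79  0.57 -0.27]
-1 grasp [ 0.455 -0.333  0.008] [array([ 0.52,  0.97,  0.06,  1.89, -0.16,  0.28, -0.68]), array([ 0.42,  0.81,  0.22,  1.87, -0.35,  0.49, -0.5 ]), array([ 0.05,  0.65,  0.93,  1.65, -0.56,  1.14, -0.25])]
  blow 1.57 0 [ 0.52  -0.027  0.173] [-0.86  0.99  0.79  1.93  0.1   0.63 -1.94]
  blow 1.57 0.3 [ 0.516 -0.017  0.184] [-0.76  1.06  0.8   1.65 -0.04  1.09 -1.79]
  blow 1.57 -0.3 [ 0.528 -0.036  0.163] [-0.97  1.07  0.94  2.2  -0.04  0.09 -1.82]
  blow 1.35 0 [ 0.493 -0.014  0.173] [-0.87  1.03  0.84  1.86 -0.06  0.81 -1.96]
  blow 1.35 0.3 [ 0.492 -0.003  0.184] [-0.81  1.21  1.09  1.61 -0.35  1.28 -1.62]
  blow 1.35 -0.3 [ 0.498 -0.024  0.163] [-0.97  1.03  0.84  2.12  0.21  0.36 -2.26]
  blow 1.8 0 [ 0.551 -0.035  0.173] [-0.85  0.98  0.79  1.99  0.25  0.43 -1.89]
  blow 1.8 0.3 [ 0.545 -0.026  0.184] [-0.77  1.03  0.75  1.71  0.1   0.92 -1.74]
  blow 1.8 -0.3 [ 0.56  -0.042  0.163] [-0.89  1.03  0.86  2.26  2.87  0.17  1.76]
```

```bash
python3 - <<'E'
from h import *
P=read_tcp_pos(); move_l([P[0],P[1],.40],speed=.3)
Pt,q=tcp(dusterR(1.76),np.array([.5035,-.3318,.003]),1)
move_ptp([Pt[0],Pt[1],.30],q)
c=snap('wrist','w1'); Rm=cv2.Rodrigues(np.array(c['rvec'],float))[0]; print(-Rm.T@np.array(c['tvec']),Rm[2],read_time(),read_q())
E
```

```text
[ 0.37531188 -0.34789455  0.44654691] [ 0.31397926  0.06113041 -0.94745981] 4.25 [ 0.28968687  0.56690556  0.43790209  1.69447164 -0.28547192  0.94392498
  2.59761245]
```

View pics/w1.png

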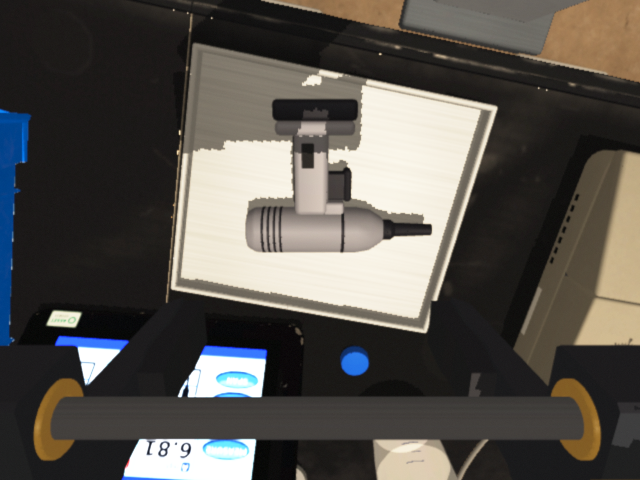

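The wrist view shows the duster clearly: nozzle tip (431,229), barrel back (247,229), handle back edge (293,165), trigger front (351,184), foot 273 to 357 at row 100. The tray's outer corners are at (195,44), (495,106), (428,331) and (170,290).

```bash
python3 - <<'E'
from h import *
from scipy.optimize import least_squares
c=load('w1')
M=np.array([[125,0,24],[-66,0,24],[74,0,24],[-17,65,24],[40,48,30],[-35,115,40],[43,115,40],[4,130,40]])/1e3
uv=np.array([[431,229],[247,229],[384,229],[293,165],[351,184],[273,110],[357,110],[315,99]])
W=np.array([[1,1],[1,0],[1,1],[1,0],[1,0],[1,0],[1,0],[0,1]])
f=lambda v:((proj(c,dusterR(v[2]).apply(M)+[v[0],v[1],.003])-uv)*W).ravel()
r=least_squares(f,[.5,-.33,1.76]); print(r.x,r.fun.reshape(-1,2).round(1))
t=load('top0'); print('top reproj nozzle/back/foot',proj(t,dusterR(r.x[2]).apply(M[[0,1,7]])+[r.x[0],r.x[1],.003]))
for q in[(195,44),(495,106),(428,331),(170,290)]: print(ray(c,q,.022).round(4))
P,q=tcp(dusterR(r.x[2]),np.array([r.x[0],r.x[1],.003])); print(P,solve_ik(P,q))
E
```

```text
[ 0.50487807 -0.32822519  1.76593395] [[-0.2 -0. ]
 [ 1.6  0. ]
 [-1.9  0.2]
 [ 1.   0. ]
 [ 0.2  0. ]
 [-0.5  0. ]
 [-0.2  0. ]
 [-0.  -0.3]]
top reproj nozzle/back/foot [[397.53157554 275.80444964]
 [468.95256462 262.32961798]
 [454.19989137 316.9390828 ]]
[ 0.3505 -0.4671  0.022 ]
[ 0.3501 -0.1772  0.022 ]
[ 0.6016 -0.1731  0.022 ]
[ 0.6058 -0.4698  0.022 ]
[ 0.45623785 -0.32968429  0.008     ] [ 0.53319424  0.97113629  0.01824865  1.88920577 -0.05421164  0.28172053
  2.36150629]
```

```bash
python3 - <<'E'
from h import *
P,q=tcp(dusterR(1.766),np.array([.5049,-.3282,.003]))
move_ptp([P[0],P[1],.12],q)
print(move_l([P[0],P[1],.009],q,speed=.1,stop_force=8), read_tcp_pos())
gripper_to(.030,9.5); pause(.3); print('gap',read_finger_gap(),read_grasp_force(),read_time())
move_l([P[0],P[1],.06],q,speed=.06); pause(.2)
print('gap',read_finger_gap(),read_grasp_force(),read_ft_force(),read_moment(),read_time())
snap('wrist','w2')
E
```

```text
False [ 0.45663524 -0.3299351   0.00955834]
gap 0.050214432084833935 9.497218024916947 7.225
gap 0.049879930235972654 9.495133718010038 [-0.32937639 -0.30193448 -2.64133892] [ 0.07946528 -0.03960451  0.02304181] 8.425
```

View pics/w2.png

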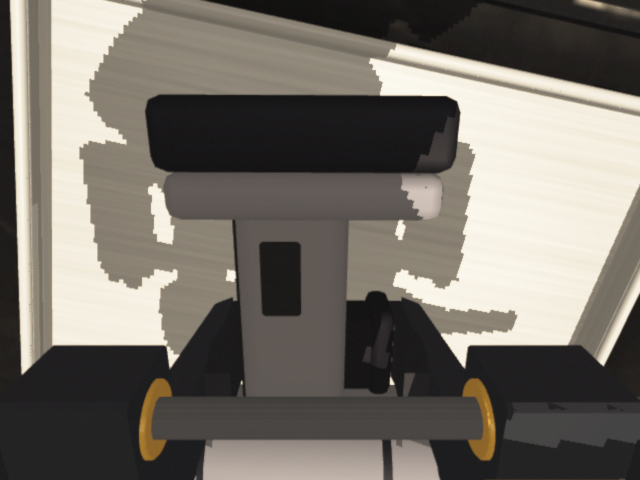

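The duster is held with a 50 mm gap, which puts the trigger at its pressure point. The foot spans columns 147 to 459 and appears level.

```bash
python3 - <<'E'
from h import *
c=load('w2')
P=np.array(read_tcp_pos()); q=read_tcp_rot()
G=R.from_quat(q)*R.from_matrix(np.c_[[0,-1,0],[1,0,0],[0,0,-1]]).inv() if 0 else None
zt=np.array([0,0,-1.]);yt=np.array([1,0,0.]);T=R.from_matrix(np.c_[np.cross(yt,zt),yt,zt])
Rd=R.from_quat(q)*T.inv(); p=P-Rd.apply(GT)
print('foot pred',proj(c,Rd.apply(np.array([[-35,130,48],[43,130,48],[-35,97,48],[43,97,48]])/1e3)+p).round(0).tolist())
m=np.array([.568,.102,.082])
P0,q0=blow(m,1.57,np.radians(42),back=.10); print(P0)
move_l([P[0],P[1],.25],speed=.2)
move_ptp(P0,q0); pause(.2)
print(read_q(),read_finger_gap(),read_time())
for n in('top','side'): snap(n,n+'3')
a=cv2.imread('pics/top3.png')[190:340,226:426]; b=cv2.imread('pics/side3.png')[150:350,230:450]
a=cv2.resize(a,(400,300),interpolation=cv2.INTER_CUBIC); b=cv2.resize(b,(400,364),interpolation=cv2.INTER_CUBIC)
out=np.zeros((364,800,3),np.uint8); out[:300,:400]=a; out[:,400:]=b; cv2.imwrite('pics/m3.png',out)
P1,q1=blow(m,1.57,np.radians(42)); print(P1,solve_ik(P1,q1))
E
```

```text
foot pred [[133.0, 96.0], [467.0, 96.0], [151.0, 231.0], [452.0, 231.0]]
[ 0.5198378  -0.10166341  0.23984681]
[-0.83634807  0.96399183  1.04758439  1.95615026 -0.10615176  0.60444284
  1.61540582] 0.04977650137930363 11.0917
[ 0.51989698 -0.02734895  0.17293375] [-0.9284038   1.08316035  0.97998552  1.92959019 -0.19555104  0.62428594
  1.51369045]
```

View pics/m3.png

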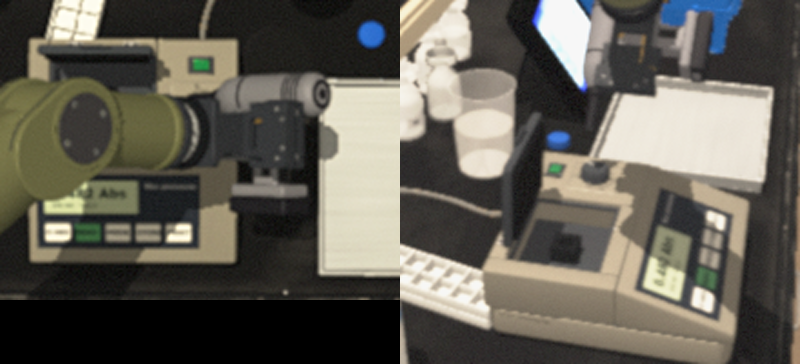

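The mosaic shows the duster held above the knob side and pointing at the cell. The lid is upright with clearance, and the block is at about (566,242) in the mosaic. I'll check the mouth estimate with an overlay.

```bash
python3 - <<'E'
from h import *
m=np.array([.568,.102,.082]); out=np.zeros((400,800,3),np.uint8)
sq=[[8,7.5,0],[8,-7.5,0],[-8,-7.5,0],[-8,7.5,0]]; bl=[[16,16,0],[16,-16,0],[-16,-16,0],[-16,16,0]]
for i,(n,im) in enumerate((('top0','top0'),('side0','side3'))):
    c=load(n); u=proj(c,m)[0]; o=(u-20).astype(int); a=cv2.imread(f'pics/{im}.png')[o[1]:o[1]+40,o[0]:o[0]+40]
    a=cv2.resize(a,(400,400),interpolation=cv2.INTER_CUBIC); a=cv2.convertScaleAbs(a,alpha=2.2)
    for s,col in((sq,(0,0,255)),(bl,(0,255,0))):
        cv2.polylines(a,[((proj(c,m+np.array(s)/1e3)-o+.5)*10).astype(int)],True,col,1)
    out[:,400*i:400*i+400]=a; print(n,u,o)
cv2.imwrite('pics/m4.png',out)
E
```

```text
top0 [278.61855748 239.99010041] [258 219]
side0 [322.14983117 281.61934686] [302 261]
```

View pics/m4.png

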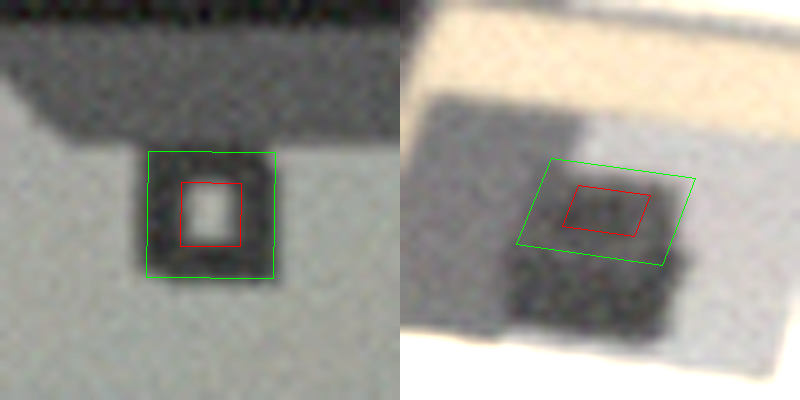

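The predicted block and well outlines fit both views to within 2–3 mm. I'll go in and blow.

```bash
python3 - <<'E'
from h import *
m=np.array([.568,.102,.082])
P1,q1=blow(m,1.57,np.radians(42))
print(move_l(P1,q1,speed=.1,stop_force=10),read_tcp_pos()-P1)
pause(.75); print('s1',read_finger_gap(),read_grasp_force(),read_time())
gripper_to(.030,24); g=read_finger_gap(); pause(1.2); print('s2',g,read_finger_gap(),read_grasp_force(),read_tcp_pos()-P1,read_time())
gripper_to(.030,9.5); pause(.3); print('rel',read_finger_gap(),read_grasp_force(),read_time())
snap('side','side5')
E
```

```text
False [ 2.01338831e-05 -7.37663161e-04  6.69841150e-04]
s1 0.05009074544091568 9.496388529078104 13.0917
s2 0.04398539360999465 0.043491757804821236 23.998532155528665 [ 1.46946798e-05 -1.06806062e-05 -2.58118751e-06] 14.5083
rel 0.049873300143602604 9.496556350495666 15.025
```

```bash
python3 - <<'E'
from h import *
c=load('side5'); m=np.array([.568,.102,.082]); Rd=dusterR(1.57,np.radians(42)); p=m-Rd.apply([.165,0,.024])
a=cv2.imread('pics/side5.png')[180:330,240:440]; a=cv2.resize(a,(800,600),interpolation=cv2.INTER_CUBIC)
for x in(.165,.125,.074): 
    u=(proj(c,Rd.apply([x,0,.024])+p)[0]-[240,180]+.5)*4; cv2.circle(a,tuple(int(v) for v in u),5,(0,0,255),1)
cv2.imwrite('pics/m5.png',a)
E
```

```text
(no output)
```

View pics/m5.png

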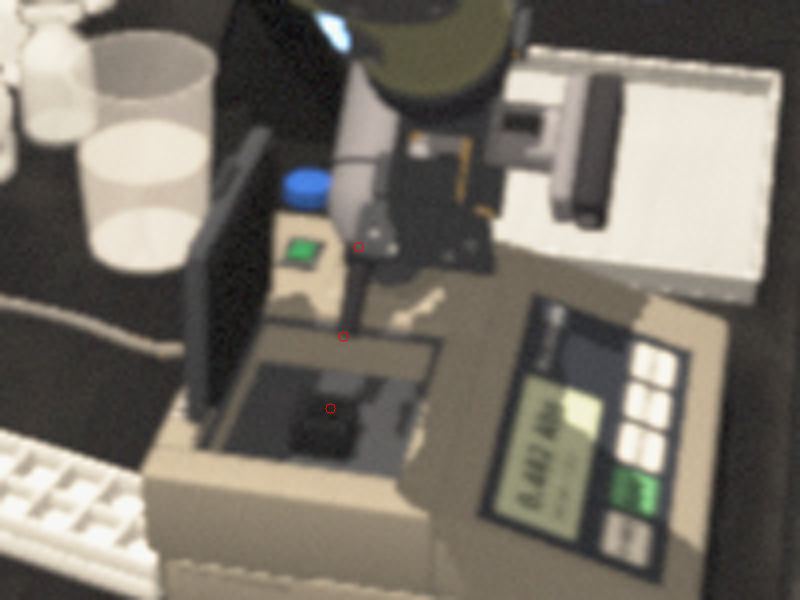

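The nozzle end at (348,333) is within about 2–3 mm of the prediction at (343,337), and the axis passes through the well block. I'll withdraw and put the duster back.

```bash
python3 - <<'E'
from h import *
m=np.array([.568,.102,.082])
P0,q0=blow(m,1.57,np.radians(42),back=.10); move_l(P0,q0,speed=.15)
P,q=tcp(dusterR(1.766),np.array([.5049,-.3282,.003])); P[0]+=.015
move_ptp([P[0],P[1],.22],q)
move_l([P[0],P[1],.04],q,speed=.15); print(read_finger_gap())
print(move_l([P[0],P[1],.0095],q,speed=.03,stop_force=5),read_tcp_pos(),read_time())
gripper_to(.086); pause(.3)
move_l([P[0],P[1],.12],q,speed=.1); move_l([P[0],P[1],.30],q,speed=.25); pause(.3)
print(read_finger_gap(),read_time()); snap('wrist','w6'); snap('top','top6')
E
```

```text
0.04971157119117752
False [ 0.47140524 -0.32978497  0.00966161] 19.9417
0.08604246265276184 23.35
```

View pics/w6.png

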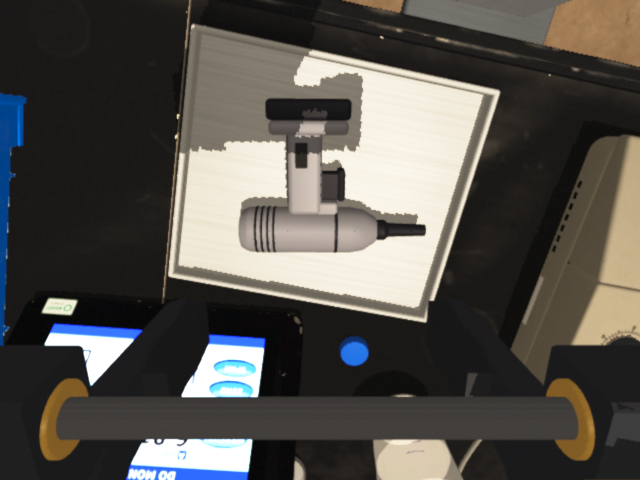

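The duster lies flat inside the tray, with its barrel at (240–378, 229). The trigger is out, and the gripper is clear.

```bash
python3 -c "
from h import *
print(sign_off())"
```

```text
the job is handed in; nothing more can be done
None
```

I blew the cell out from about 4 cm at 42° (at least 0.75 s of gentle first speed, then at least 1.2 s of full blast), laid the duster flat in the tray again with the trigger out, and handed the job in at about 23 s; no verdict came back.

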